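# Make up a valve kit in the kitting tray

### The arm

A 6-joint arm with a two-finger parallel gripper is mounted at the origin on the work surface. World frame = base frame: x ahead of the robot, y to its left, z up, the work surface at z = 0. Lengths are in m, angles in degrees, forces in N, time in s.
With the tool pointing down it reaches from about 0.35 to 0.875 m from the base axis. Payload 4.2 kg.
Tool frame: the origin (TCP) lies midway between the tips of the shut fingers; the grasp point (between the pads) lies 19 mm behind it; z points along the fingers, y is the line along which they close (so a half turn about z gives the same grasp; the last joint's range is limited). The gripper opens to 87 mm and grips with 3 to 60 N. Pads are 19 mm wide; open, the fingers measure 117 mm over their backs; the gripper's body (75 mm by 190 mm) begins 51 mm behind the grasp point.
Start: joints at [14.817, 22.042, 0.453, 0, -68.411, -14.817], TCP at [0.625, 0, 0.223] pointing down, gripper open.
Joint ranges: [-179.83, 179.83], [-69.29, 118.12], [-61.27, 80.66], [-181.25, 117.63], [-171.15, -9.14], [-177.46, 177.46]. Speed limits (degrees/s): [159.86, 159.86, 180, 180, 180, 180].

### API

Orientations are given as [roll, pitch, yaw] about the fixed x, y, z axes, in that order (R = Rz(yaw) Ry(pitch) Rx(roll)).
In Python, from workcell import env gives the robot as it stands. The module is installed in compiled form; this text tells all that it offers. Calls block until the motion is done:
- env.goto(position, orientation): joint-space move of the TCP to a pose.
- env.move_straight(position, rotation=None, rate=0.15, force_limit=None): straight line of the TCP; rotation=None keeps the orientation; rate is the mean speed in m/s. With force_limit (N) it stops when the force on the tool has changed by that much, and returns True; else False.
- env.set_joints(angles): joint-space move.
- env.gripper_to(opening, grasp_force=None): opening from 0.0 (shut) to 1.0 (fully open); grasp_force is the grip in N (None keeps the last); returns when the fingers have stopped.
- env.dwell(seconds).
- env.inverse_kinematics(position, orientation): joint angles nearest the present ones, or None.
- env.read_state(): the state.
- env.grab_frame(name): name is "scene" or "side" or "wrist"; returns a dict with "image" (384x512x3 uint8, blue, green, red), "fx", "fy", "cx", "cy" (pixels), "position" and "orientation" of the camera in the world. Camera axes: x right, y up, looking along -z (the intrinsics and any distortion apply to the point x, -y, -z); pixel columns grow to the right and rows downward; lengths in m; the calibration is good to about 2 mm. A picture is of the moment at which its call begins. There is no depth.
A pose or a line that the arm cannot do raises env.Unreachable and nothing moves.
- env.close_job(): hands the job in; it is judged then, once.
Trained networks look in a picture, given as the dict that the camera call returned (one of the last four; its "shot" number tells which), for a name from the list of things; names that differ only in an ending like _2 or _b are one class to them, and where a whole thing is asked for, a point or a joint stands for the part that bears it (a point fixed in the world has none). Each returns a list of dicts, best first, with "score" (0 to 1); they miss things now and then, are a little off and sometimes report something else, mostly with a low value. They report only what shows in the picture. A call takes as long as a camera call.
- env.search_frame(picture, thing): "xyz" ([x, y, z] in m, in world coordinates, good to about 4 mm: the middle of the surface that is visible of it).
- env.trace(picture, thing): "mask" (384x512 bool, what is visible of it).
The state is a dict: "clock": time; "joint_positions": joint angles; "qvel": joint speeds; "joint_torque": joint torques, N m; "position": TCP position; "tool_rot": TCP orientation; "force": force on the tool from outside, world axes, zero at the start; "wrist_torque": the same for the moment, N m; "opening": opening from 0.0 (shut) to 1.0 (fully open); "finger_force": force on a finger pad.
Only numpy, scipy, OpenCV 4.12 (cv2) and the standard library are available. Lean on these libraries where they do the work, as an engineer would, in place of code of your own. Each camera call takes 0.05 s, during which the arm holds its last target. There are 200 camera calls.

### The job

Make up the kit for one valve in the black kitting tray: put the steel valve body, the yellow-capped cartridge, the steel union nut and the white handwheel each upright in the blue insert that is shaped for it, seated right down on the insert's floor, the body with its pipe stubs in the notches and the nut over the post. Set the parts down, do not drop or throw them. The black-capped cartridge and the brass nut belong to another order: leave them where they stand.

Things in the scene. Friction and masses are not known exactly. Their poses are not given: they have to be found in the camera images.
- valve_body: Steel valve body, standing: 36 mm square block 36 mm high, pipe stubs 20 mm diameter at 20 mm up to +x and -x (76 mm end to end), round neck 28 mm diameter on top to 53 mm (grip it across y). 0.4 kg. Origin: centre of the underside; z up. All six parts start on a grey-green mat 3 mm thick, 2 by 3, some 100 mm or more apart.
- yellow_cartridge: Valve cartridge with YELLOW cap, standing: steel foot 28 mm diameter to 18 mm up, hexagon 30 mm across flats to 28 mm, neck 20 mm diameter to 40 mm, then the knurled yellow cap 24 mm diameter to 64 mm (grip here). 0.12 kg. Origin: centre of the foot's underside; z up.
- steel_nut: STEEL union nut lying flat: hexagon 46 mm across flats, 20 mm high, with a round face 43 mm diameter on top to 24 mm; bore 30 mm wide right through. 0.13 kg. Origin: centre of the underside; z up; flats face +y and -y (grip across y, or 60 degrees either way).
- handwheel: White plastic handwheel, lying right way up: round, eight upright lobes, 54 mm over the lobes (51 mm where flat pads bridge the valleys), lobes 26 mm high, narrower top at 32 mm. 0.07 kg. Origin: centre of the underside; z up.
- black_cartridge: Look-alike that stays: valve cartridge with BLACK cap, standing: steel foot 28 mm diameter to 18 mm up, hexagon 30 mm across flats to 28 mm, neck 20 mm diameter to 40 mm, then the knurled black cap 24 mm diameter to 64 mm (grip here). 0.12 kg. Origin: centre of the foot's underside; z up.
- brass_nut: Look-alike that stays: BRASS union nut lying flat: hexagon 46 mm across flats, 20 mm high, with a round face 43 mm diameter on top to 24 mm; bore 30 mm wide right through. 0.13 kg. Origin: centre of the underside; z up; flats face +y and -y (grip across y, or 60 degrees either way).
- body_nest: Blue body insert: square pocket 56 mm inside, walls 4 mm thick, 22 mm high, 40 mm wide full-height notches in the +x and -x walls for the stubs. Centred on a fixed grey plate, 96 mm square, 5 mm thick, of four set 2 by 2, 100 mm apart, in any order, in the black tray (rim 12 mm over the bench, 51 mm from plate centres). Origin: centre of the plate's underside, the part rests 5 mm above it; z up.
- cartridge_nest: Blue cartridge insert: round cup, 46 mm inside, 54 mm outside diameter, wall 15 mm high over the plate. Centred on a fixed grey plate, 96 mm square, 5 mm thick, of four set 2 by 2, 100 mm apart, in any order, in the black tray (rim 12 mm over the bench, 51 mm from plate centres). Origin: centre of the plate's underside, the part rests 5 mm above it; z up.
- nut_nest: Blue nut insert: round post 12 mm diameter, 30 mm high over the plate; the nut goes over it. Centred on a fixed grey plate, 96 mm square, 5 mm thick, of four set 2 by 2, 100 mm apart, in any order, in the black tray (rim 12 mm over the bench, 51 mm from plate centres). Origin: centre of the plate's underside, the part rests 5 mm above it; z up.
- wheel_nest: Blue handwheel insert: wide low round dish, 76 mm inside, 84 mm outside diameter, wall 8 mm high over the plate. Centred on a fixed grey plate, 96 mm square, 5 mm thick, of four set 2 by 2, 100 mm apart, in any order, in the black tray (rim 12 mm over the bench, 51 mm from plate centres). Origin: centre of the plate's underside, the part rests 5 mm above it; z up.

How it is judged:
By the outcome, as a careful person would: the job done as asked, in the order asked, and still so for the second after the job is handed in, with the robot touching nothing.
It also fails if it takes over 104 s, if anything falls off the work surface, if the arm or the gripper's body presses on something with over 40 N, if the wrist force passes 120 N, or if a joint passes its speed limit or range.

## Working session

There is one attempt and no reset: what is moved stays moved. The work goes in short steps, each a Python script; the robot and the scene stay as the last script left them, time stands still between calls to the robot, and variables do not carry over. Pictures are saved under pics/ and viewed, at most 14 in all, crops included, and the job is handed in when it is done.

```bash
mkdir -p pics; python3 - <<'E'
from workcell import env
import cv2,numpy as np
s=env.read_state(); print(s)
names="valve_body yellow_cartridge steel_nut handwheel black_cartridge brass_nut body_nest cartridge_nest nut_nest wheel_nest".split()
fs=[]
for c in("scene","side","wrist"):
    f=env.grab_frame(c); fs.append(f)
    print(c,{k:v for k,v in f.items() if k!="image"})
    cv2.imwrite(f"pics/{c}0.png",f["image"])
for f,c in zip(fs,"sdw"):
  for n in names:
    print(c,n,[(np.round(r["xyz"],3).tolist(),round(r["score"],2)) for r in env.search_frame(f,n)[:3]])
cv2.imwrite("pics/both0.png",np.vstack([np.hstack([cv2.resize(fs[0]["image"],(400,300)),cv2.resize(fs[1]["image"],(400,300))]),np.hstack([cv2.resize(fs[2]["image"],(400,300))]*2)]))
E
```

```text
{'clock': 0.0, 'joint_positions': array([ 1.48166063e+01,  2.20895437e+01,  3.79225256e-01, -3.13139489e-02,
       -6.84116782e+01, -1.48160640e+01]), 'qvel': array([-0.02433484,  0.01560187, -0.0806717 , -0.01508281, -0.01973807,
        0.00543996]), 'joint_torque': array([ 5.69075401e-04, -3.90661991e+01,  1.87403029e+01,  4.22001421e+00,
        1.09914420e-02, -1.81494070e-04]), 'position': array([6.24382871e-01, 2.75966575e-05, 2.21462636e-01]), 'tool_rot': array([ 1.79874617e+02, -3.07185556e-03, -9.00110068e+01]), 'force': array([0.60310924, 0.00538038, 0.29308322]), 'wrist_torque': array([-0.03147933,  0.01113295, -0.0456895 ]), 'finger_force': 0.0, 'opening': 0.9988991976816397}
scene {'fx': 479.1492106133222, 'fy': 479.1492106133222, 'cx': 257.9996627175968, 'cy': 190.1163552707931, 'position': array([0.97757773, 0.54320727, 0.77603392]), 'orientation': array([ 44.13282669,   0.70494657, 138.40132833]), 'shot': 1}
side {'fx': 360.47880311750555, 'fy': 360.47880311750555, 'cx': 255.22607167467694, 'cy': 189.00232508616062, 'position': array([ 0.49479716, -0.66293986,  0.70
[... 1182 characters left out ...]
3, 0.292, 0.017], 0.47)]
d body_nest [([0.51, -0.261, 0.009], 0.6)]
d cartridge_nest [([0.507, -0.262, 0.009], 0.72), ([0.496, -0.158, 0.009], 0.6), ([0.49, 0.291, 0.016], 0.24)]
d nut_nest [([0.586, -0.147, 0.01], 0.69)]
d wheel_nest [([0.607, -0.241, 0.009], 0.57)]
w valve_body [([0.614, 0.064, 0.037], 0.92), ([0.589, -0.142, 0.01], 0.64), ([0.491, -0.152, 0.012], 0.4)]
w yellow_cartridge [([0.612, 0.168, 0.048], 0.59)]
w steel_nut []
w handwheel [([0.499, 0.192, 0.031], 0.9)]
w black_cartridge [([0.48, 0.059, 0.05], 0.69)]
w brass_nut []
w body_nest []
w cartridge_nest [([0.491, -0.153, 0.013], 0.64)]
w nut_nest [([0.59, -0.141, 0.011], 0.89)]
w wheel_nest [([0.626, -0.186, 0.005], 0.67)]
```

View pics/scene0.png

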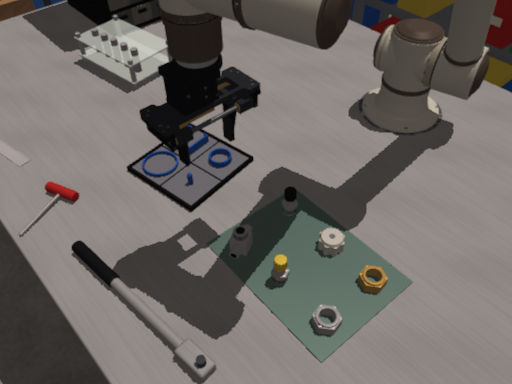

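View pics/side0.png

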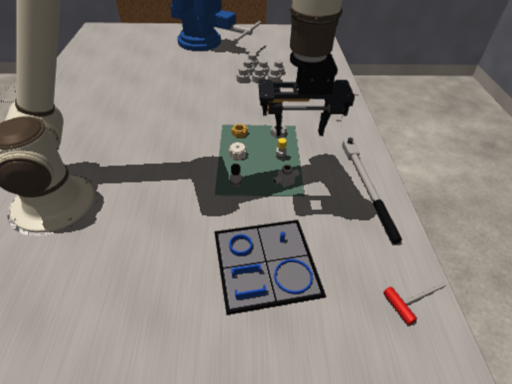

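The scene view shows the tray left (about 190,165) and the mat with six parts on the right. The body is at (241,240), yellow cap (281,265), steel nut (327,319), handwheel (331,241), black cap (290,195) and brass nut (373,278). In the side view the inserts are: cartridge ring (241,245), post (283,237), body nest (248,282) and dish (293,276). The tray is slightly turned. Next I take wrist views from above each group.

```bash
python3 - <<'E'
from workcell import env
import cv2,numpy as np,pickle
out=[]
for i,(p,names) in enumerate([((0.55,0.175,0.26),"valve_body yellow_cartridge steel_nut handwheel black_cartridge brass_nut".split()),((0.55,-0.195,0.22),"body_nest cartridge_nest nut_nest wheel_nest".split())]):
    env.goto(p,[180,0,-90]); env.dwell(0.3)
    f=env.grab_frame("wrist"); cv2.imwrite(f"pics/w{i}.png",f["image"])
    print(f["position"],f["orientation"])
    m={}
    for n in names:
        t=env.trace(f,n); r=env.search_frame(f,n)
        m[n]=t
        print(n,[(np.round(q["xyz"],3).tolist(),round(q["score"],2)) for q in r[:2]],[(round(q["score"],2),q["mask"].sum(),np.round(np.argwhere(q["mask"]).mean(0)[::-1],1).tolist()) for q in t[:2]])
    out.append((f,m))
pickle.dump(out,open("obs.pkl","wb"))
print(env.read_state()["clock"])
E
```

```text
[0.54979332 0.09721762 0.42111524] [-1.63713407e+01 -6.88674513e-02  1.79861899e+02]
valve_body [([0.614, 0.074, 0.038], 0.68), ([0.609, 0.174, 0.066], 0.17)] [(0.85, np.int64(1525), [203.5, 85.8])]
yellow_cartridge [([0.606, 0.174, 0.066], 0.62)] [(0.69, np.int64(574), [210.6, 170.1])]
steel_nut [([0.609, 0.293, 0.018], 0.8)] [(0.63, np.int64(682), [215.2, 243.2])]
handwheel [([0.482, 0.189, 0.032], 0.92)] [(0.87, np.int64(1032), [305.7, 175.3]), (0.66, np.int64(615), [315.9, 80.1])]
black_cartridge [([0.482, 0.066, 0.067], 0.79)] [(0.76, np.int64(646), [315.8, 80.1])]
brass_nut [([0.491, 0.297, 0.026], 0.73)] [(0.68, np.int64(688), [297.6, 244.5])]
[ 0.54978899 -0.27106006  0.38161567] [-1.63990731e+01 -2.01127597e-02 -1.79961091e+02]
body_nest [([0.505, -0.261, 0.012], 0.76)] [(0.61, np.int64(6323), [292.2, 118.0])]
cartridge_nest [([0.49, -0.161, 0.011], 0.86)] [(0.68, np.int64(5060), [301.7, 194.2])]
nut_nest [([0.588, -0.142, 0.009], 0.65)] [(0.75, np.int64(4854), [227.9, 205.9])]
wheel_nest [([0.603, -0.24, 0.008], 0.69)] [(0.8, np.int64(5866), [212.8, 131.4])]
5.5417
```

View pics/w0.png

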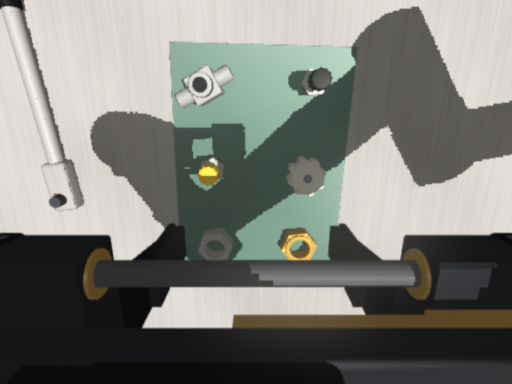

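View pics/w1.png

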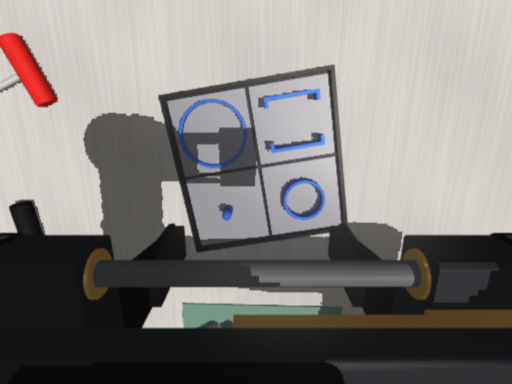

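The parts view shows the body (203,86) with stubs turned about 33°, the yellow cartridge (210,172), steel nut (216,245) and handwheel (306,176). The tray view shows the dish (212,133), body nest (292,120), post (227,212) and cup (303,199), turned about 7.5°. I will project these and crop for the details.

```bash
cat > h.py <<'E'
import numpy as np,cv2
from scipy.spatial.transform import Rotation as Ro
def proj(f,uv,z):
    uv=np.atleast_2d(uv).astype(float)
    d=np.c_[(uv[:,0]-f["cx"])/f["fx"],-(uv[:,1]-f["cy"])/f["fy"],-np.ones(len(uv))]@Ro.from_euler("xyz",f["orientation"],degrees=True).as_matrix().T
    p=np.array(f["position"]); return p+d*((z-p[2])/d[:,2])[:,None]
def pix(f,P):
    q=(np.atleast_2d(P)-f["position"])@Ro.from_euler("xyz",f["orientation"],degrees=True).as_matrix()
    return np.c_[f["cx"]-f["fx"]*q[:,0]/q[:,2],f["cy"]+f["fy"]*q[:,1]/q[:,2]]
E
python3 - <<'E'
import pickle,cv2,numpy as np
from h import *
o=pickle.load(open("obs.pkl","rb"))
f,m=o[1]
b=f["image"].astype(int); blue=((b[...,0]>1.6*b[...,2])&(b[...,0]>60)).astype(np.uint8); blue[235:]=0
n,l,st,c=cv2.connectedComponentsWithStats(blue)
for i in range(1,n):
    if st[i,4]<15: continue
    pts=np.argwhere(l==i)[:,::-1]
    hull=cv2.convexHull(pts.astype(np.int32)); 
    w=proj(f,pts,0.012)[:,:2]; r=cv2.minAreaRect(w.astype(np.float32)*1000)
    print(st[i],np.round(r[0],1),np.round(r[1],1),np.round(r[2],1))
for k,t in m.items():
    if t:
        w=proj(f,np.argwhere(t[0]["mask"])[:,::-1],0.005)[:,:2]*1000; r=cv2.minAreaRect(w.astype(np.float32)); print(k,w.mean(0).round(1),np.round(r[0],1),np.round(r[1],1),round(r[2],1))
f,m=o[0]; tiles=[]
for u,v in[(203,86),(210,172),(216,240),(306,176)]:
    tiles.append(cv2.convertScaleAbs(cv2.resize(f["image"][v-30:v+30,u-40:u+40],(400,300),interpolation=cv2.INTER_CUBIC),alpha=1.4,beta=15))
cv2.imwrite("pics/crops.png",np.vstack([np.hstack(tiles[:2]),np.hstack(tiles[2:])]))
E
```

```text
[263  89  58  19 299] [ 508.  -281.6] [68.  12.5] 8.6
[178  99  69  69 765] [ 605.2 -238.6] [83.8 83.6] 44.7
[270 134  55  19 329] [ 499.3 -227.5] [68.  13.4] 9.3
[283 179  42  41 551] [ 487.6 -153.5] [54.4 55.9] 1.5
[222 205  11  15 116] [ 589.1 -135.5] [20.8 11.9] 70.9
body_nest [ 505.5 -257.1] [ 505.6 -255.3] [99.  99.1] 9.1
cartridge_nest [ 489.2 -157.9] [ 489.  -156.1] [99.  99.5] 9.3
nut_nest [ 588.7 -141.3] [ 588.9 -139.8] [98.7 97.7] 9.1
wheel_nest [ 605.1 -240.6] [ 605.  -239.1] [96.7 97.8] 9.3
```

View pics/crops.png

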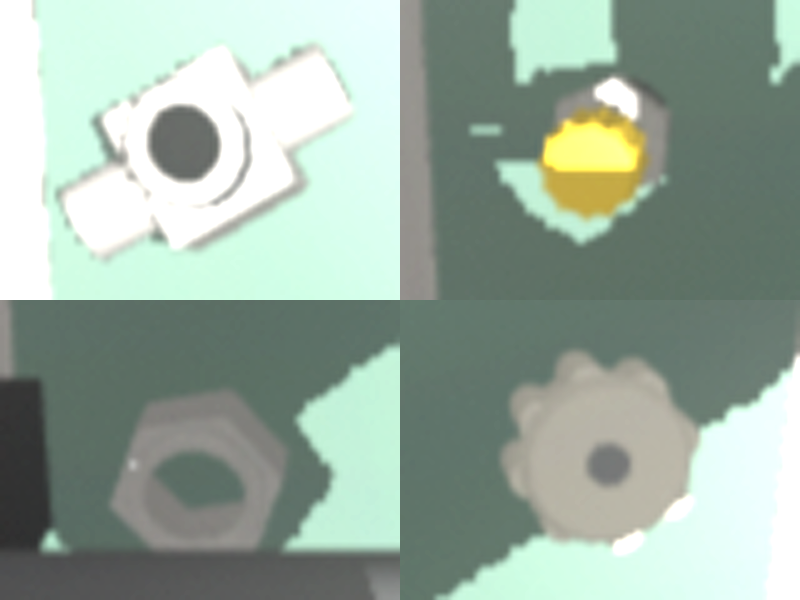

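Crop readings: the neck hole is at (200,84.6) with stub yaw about 29.5°, and the yellow cap centre at (209,175). The nut bore is at (215,249) with flats turned about 8.5°. The wheel hub is at (307.6,179) with lobes at about 12.5° mod 45°. The tray yaw is 9.2°. I place the body first.

```bash
cat >> h.py <<'E'
def pick_place(env,src,yaw,gh,width,force,dst,dyaw,zsrc=0.003,dgh=None):
    """src,dst: xy; gh: TCP height over part underside; width: part width (m) at grip"""
    st=env.read_state
    env.gripper_to(min(1,(width+0.03)/0.087))
    R=[180,0,yaw]; z=zsrc+gh
    env.goto([*src,z+0.09],R)
    env.move_straight([*src,z],R,rate=0.1)
    s=st(); print("at",s["position"].round(4),s["tool_rot"].round(1),s["force"].round(1))
    env.gripper_to(0.0,force)
    s=st(); print("grip",s["opening"]*87,s["finger_force"],s["clock"])
    env.move_straight([*src,z+0.12],rate=0.15)
    D=[180,0,dyaw]; zd=0.005+gh
    env.goto([*dst,zd+0.10],D)
    env.move_straight([*dst,zd+0.012],D,rate=0.1)
    s=st(); print("above",s["position"].round(4),s["tool_rot"].round(1),s["opening"]*87,s["finger_force"])
    hit=env.move_straight([*dst,zd-0.004],D,rate=0.025,force_limit=6)
    s=st(); print("down",hit,s["position"].round(4),"nominal",zd,s["force"].round(1),s["clock"])
def release(env,width):
    env.gripper_to(min(1,(width+0.022)/0.087))
    p=env.read_state()["position"]
    env.move_straight([p[0],p[1],p[2]+0.11],rate=0.15)
    print("clock",env.read_state()["clock"])
E
python3 - <<'E'
import pickle
from workcell import env
from h import *
f=pickle.load(open("obs.pkl","rb"))[0][0]
for n,uv,z in[("body",(200,84.6),.056),("cart",(209,175),.067),("nut",(215,249),.027),("wheel",(307.6,179),.035)]: print(n,proj(f,uv,z).round(4))
p=proj(f,(200,84.6),.056)[0]
pick_place(env,p[:2],-150.5,0.039,0.028,35,(0.505,-0.255),-170.8)
cv2.imwrite("pics/b1.png",env.grab_frame("side")["image"][180:330,180:360].repeat(4,0).repeat(4,1))
E
```

```text
body [[0.6158 0.0719 0.056 ]]
cart [[0.6086 0.1779 0.067 ]]
nut [[0.6118 0.2996 0.027 ]]
wheel [[0.4806 0.1911 0.035 ]]
at [0.6164 0.0721 0.0427] [-1.800e+02  1.000e-01 -1.505e+02] [-0.  -0.6  0.4]
grip 26.944125475208036 34.96773719787598 9.3833
above [ 0.5057 -0.2552  0.0567] [-1.800e+02  1.000e-01 -1.708e+02] 27.130178186868356 34.93635714054108
down True [ 0.5055 -0.2556  0.0491] nominal 0.044 [-0.2 -1.4  3.9] 13.0833
```

View pics/b1.png

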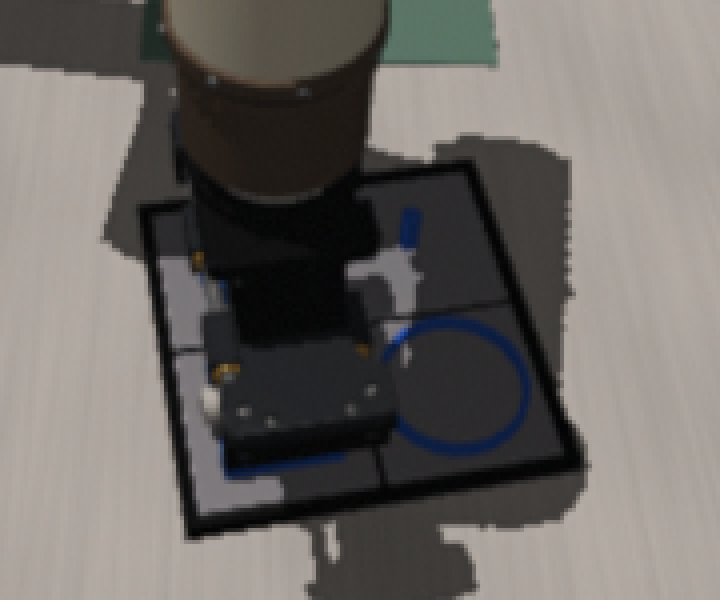

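The view from the side is hidden by the gripper: the stub shows at (210,400) and nothing else is visible. The descent stopped 5 mm high, so I read the force before and after a gentle push.

```bash
python3 - <<'E'
from workcell import env
from h import *
for k in range(2):
    s=env.read_state();print(s["force"].round(1),s["wrist_torque"].round(2),s["position"].round(4),s["opening"]*87)
    print(env.move_straight([0.505,-0.255,0.043],rate=0.02,force_limit=8))
s=env.read_state();print(s["force"].round(1),s["wrist_torque"].round(2),s["position"].round(4),s["opening"]*87)
E
```

```text
[-1.  -0.3  4.5] [-0.23  0.01  0.04] [ 0.5055 -0.2556  0.0491] 27.09311863051735
True
[-0.4  0.3  4.2] [0.03 0.18 0.05] [ 0.5057 -0.2561  0.0487] 26.76210310865057
True
[-0.2 -0.1  5.3] [0.22 0.11 0.  ] [ 0.5056 -0.2562  0.0487] 27.118164872699097
```

```bash
python3 - <<'E'
from workcell import env
from h import *
f=env.grab_frame("scene"); w=env.grab_frame("wrist")
a=cv2.resize(f["image"][110:215,115:255],(400,300),interpolation=cv2.INTER_CUBIC)
b=cv2.resize(w["image"],(400,300))
cv2.imwrite("pics/b2.png",cv2.convertScaleAbs(np.hstack([a,b]),alpha=1.5,beta=25))
E
```

```text
(no output)
```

View pics/b2.png

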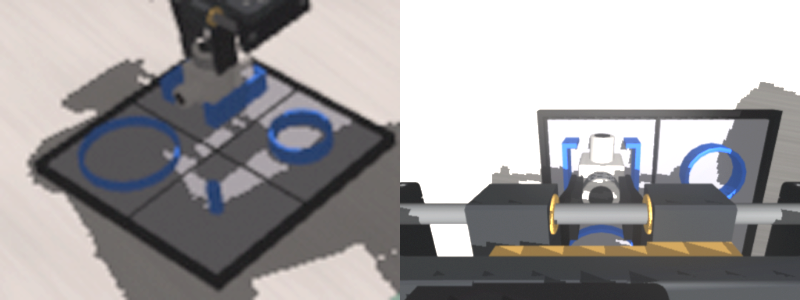

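The scene crop shows the body inside its nest with a stub in the notch at (180,97), perhaps tilted in the grip. I ease the grip so it can settle, then release.

```bash
python3 - <<'E'
from workcell import env
from h import *
def S():
    s=env.read_state();print(s["force"].round(1),s["wrist_torque"].round(2),s["position"].round(4),s["opening"]*87,s["finger_force"])
env.gripper_to(0.0,4);env.dwell(0.2);S()
p=env.read_state()["position"]
print(env.move_straight([p[0],p[1],0.045],rate=0.02,force_limit=6));S()
env.gripper_to(0.35);env.dwell(0.2);S()
release(env,0.028)
p=env.read_state()["position"]
f=env.grab_frame("scene"); w=env.grab_frame("wrist")
a=cv2.resize(f["image"][110:215,115:255],(400,300),interpolation=cv2.INTER_CUBIC)
b=cv2.resize(w["image"][0:225,:300],(400,300))
cv2.imwrite("pics/b3.png",cv2.convertScaleAbs(np.hstack([a,b]),alpha=1.3,beta=15))
E
```

```text
[-0.4 -0.4  5.8] [0.01 0.06 0.01] [ 0.5057 -0.2562  0.0485] 27.835313455647753 4.004330635070801
True
[-0.2  1.5  4.6] [0.25 0.08 0.02] [ 0.5062 -0.2562  0.0464] 27.865047005675713 8.177020903676748
[-0.3 -1.3  5.2] [-0.75 -0.2  -0.01] [ 0.5064 -0.2565  0.0465] 30.121267369480815 2.5579651817679405
clock 16.3667
```

View pics/b3.png

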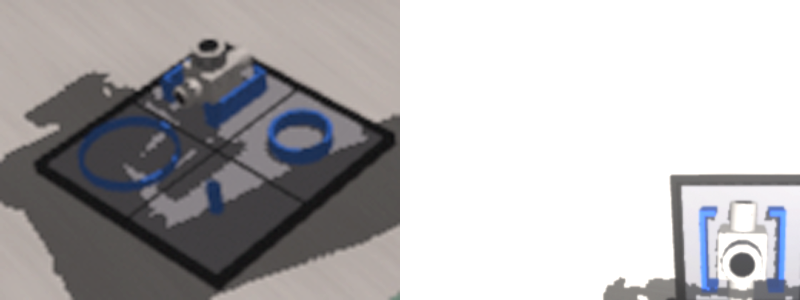

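The body stands in its nest with the stub in the notch. I check the upright pose numerically against the predicted pixels.

```bash
python3 - <<'E'
from workcell import env
from h import *
f=env.grab_frame("scene")
c=np.array([.506,-.256]);t=np.radians(9.2);x=np.array([np.cos(t),np.sin(t)])
pts=[[*c,.058],[*(c+.038*x),.025],[*(c-.038*x),.025],[*c,.041]]
uv=pix(f,pts);print(((uv-[115,110])*400/140).round(1))
# check of model with the nut post top
print(((pix(f,[[.589,-.1398,.035],[.589,-.1398,.005]])-[115,110])*400/140).round(1))
m=env.trace(f,"valve_body");print([q["score"] for q in m])
w=f["image"][105:160,160:225]
im=cv2.resize(w,None,fx=9,fy=9,interpolation=cv2.INTER_CUBIC)
for u,v in (uv-[160,105])*9: cv2.circle(im,(int(u),int(v)),3,(0,0,255),-1)
cv2.imwrite("pics/b4.png",cv2.convertScaleAbs(im,alpha=1.4,beta=15))
E
```

```text
[[207.5  47.9]
 [180.  101. ]
 [242.8  56.4]
 [209.8  63.7]]
[[211.6 184.8]
 [216.  211.9]]
[0.63]
```

View pics/b4.png

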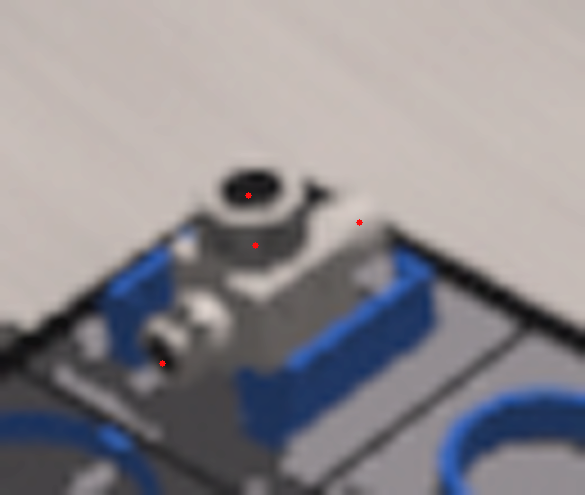

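The predicted points fall within 1–2 px of the neck (252,188) and near stub (163,348), so the result is ambiguous at the 2 mm level. I confirm with the wrist view from above while heading for the cartridge.

```bash
python3 - <<'E'
from workcell import env
from h import *
env.goto([0.55,-0.235,0.17],[180,0,-90]); env.dwell(0.2)
f=env.grab_frame("wrist"); s=env.grab_frame("side")
c=np.array([.506,-.256]);t=np.radians(9.2);x=np.array([np.cos(t),np.sin(t)]);y=np.array([-x[1],x[0]])
pts=[[*c,.058],[*(c+.038*x),.035],[*(c-.038*x),.035]]+[[*(c+a*.018*x+b*.018*y),.041] for a in(-1,1) for b in(-1,1)]+[[.505+a*.032*x[0]+b*.03*y[0],-.255+a*.032*x[1]+b*.03*y[1],.027] for a in(-1,1) for b in(-1,1)]
T=[]
for g in(f,s):
    uv=pix(g,pts);u0,v0=(uv[0]-[32,30]).astype(int);v0=max(v0,0)
    im=cv2.resize(g["image"][v0:v0+75,u0:u0+65],None,fx=6,fy=6,interpolation=cv2.INTER_CUBIC)
    for u,v in (uv-[u0,v0]+.5)*6: cv2.circle(im,(int(u),int(v)),2,(0,0,255),-1)
    T.append(im)
cv2.imwrite("pics/b5.png",np.hstack(T)); print(env.read_state()["clock"])
E
```

```text
18.1
```

View pics/b5.png

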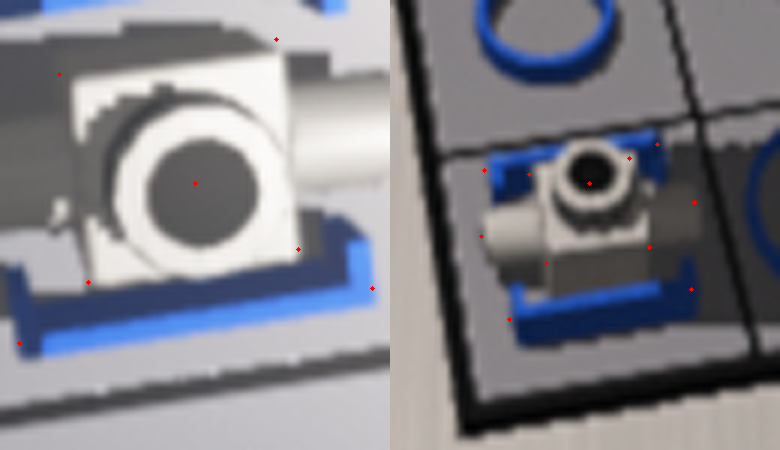

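From above, the neck (202,190) sits over the block as an upright body should, with an offset of (15,22) predicted and observed. The stubs lie in the notches, so the body is seated. Next is the yellow cartridge.

```bash
python3 - <<'E'
from workcell import env
from h import *
pick_place(env,(.6086,.1775),-90,0.041,0.024,25,(0.4887,-0.1555),-90)
s=env.read_state()
if abs(s["position"][2]-.046)<.003: release(env,.024)
f=env.grab_frame("side"); g=env.grab_frame("scene")
a=cv2.resize(f["image"][215:305,210:320],(400,300),interpolation=cv2.INTER_CUBIC)
b=cv2.resize(g["image"][110:215,115:255],(400,300),interpolation=cv2.INTER_CUBIC)
cv2.imwrite("pics/c1.png",np.hstack([a,b]))
for n in("yellow_cartridge","black_cartridge"): print(n,[(np.round(r["xyz"],3).tolist(),round(r["score"],2)) for r in env.search_frame(g,n)[:2]])
E
```

```text
at [0.6092 0.1777 0.0448] [-179.9    0.   -90. ] [0.9 0.6 0.7]
grip 23.420130498054544 24.692271631211042 21.725
above [ 0.4893 -0.1555  0.0586] [-179.9   -0.   -90. ] 23.370931987633426 24.71150368452072
down True [ 0.4903 -0.1556  0.0504] nominal 0.046 [ 1.6 -0.3  2.4] 25.4667
yellow_cartridge [([0.499, -0.143, 0.042], 0.47)]
black_cartridge [([0.487, 0.076, 0.031], 0.62)]
```

View pics/c1.png

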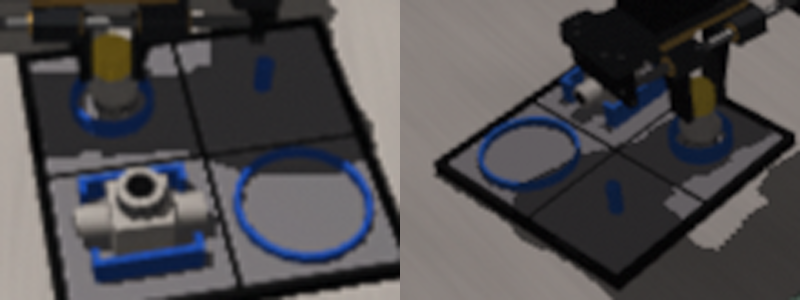

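The side view shows the yellow cartridge in its cup at (112,95), held by the fingers. The stop again came about 4 mm early, so I continue gently.

```bash
python3 - <<'E'
from workcell import env
from h import *
def S():
    s=env.read_state();print(s["force"].round(1),s["wrist_torque"].round(2),s["position"].round(4),s["opening"]*87,s["finger_force"])
S()
print(env.move_straight([.4887,-.1555,.045],rate=0.02,force_limit=6));S()
env.gripper_to(0.0,4);env.dwell(.2);S()
print(env.move_straight([.4887,-.1555,.045],rate=0.02,force_limit=6));S()
f=env.grab_frame("side"); g=env.grab_frame("scene")
a=cv2.resize(f["image"][220:265,220:280],(400,300),interpolation=cv2.INTER_CUBIC)
b=cv2.resize(g["image"][130:175,195:255],(400,300),interpolation=cv2.INTER_CUBIC)
cv2.imwrite("pics/c2.png",np.hstack([a,b]))
E
```

```text
[1.9 0.5 2.8] [-0.07 -0.53  0.  ] [ 0.4901 -0.1556  0.0504] 23.105210193886343 24.938486757455394
True
[-0.7  0.4  4.3] [0.18 0.13 0.03] [ 0.491  -0.1558  0.0499] 23.23220806503846 24.999069613404572
[-0.8  0.5  3. ] [0.15 0.27 0.  ] [ 0.4912 -0.1558  0.0498] 23.984310582587376 4.000939723046031
False
[ 3.3 -0.6  4.2] [-0.11 -0.81  0.01] [ 0.4904 -0.1556  0.0456] 23.81648596143868 4.000369927380234
```

View pics/c2.png

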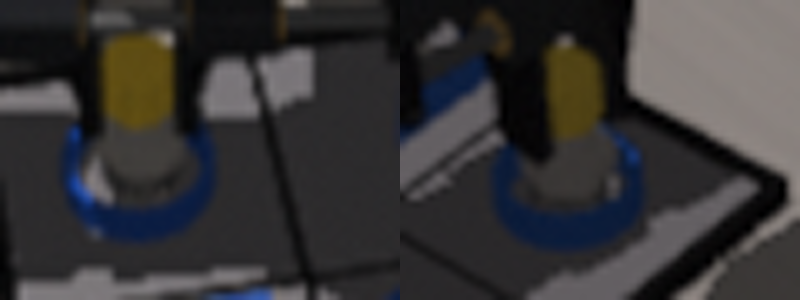

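The cartridge looks upright in its cup and has slid down to the floor height under the light grip. I release it, check it, and look at the nut and wheel again on the way.

```bash
python3 - <<'E'
from workcell import env
from h import *
env.gripper_to(0.32);env.dwell(.2); release(env,.024)
f=env.grab_frame("side"); g=env.grab_frame("scene")
env.goto([0.56,0.22,0.2],[180,0,-90]); env.dwell(.2); w=env.grab_frame("wrist")
print(w["position"],w["orientation"],env.read_state()["clock"])
T=[]
for h,u,v in((f,250,235),(g,222,150)):
    uv=pix(h,[[.4887,-.1555,.069],[.4887,-.1555,.005]]); print(uv.round(1))
    im=cv2.resize(h["image"][v-25:v+25,u-32:u+32],(400,300),interpolation=cv2.INTER_CUBIC)
    for a,b in (uv-[u-32,v-25])*[6.25,6]: cv2.circle(im,(int(a),int(b)),2,(0,0,255),-1)
    T.append(im)
for P in([.6118,.2996,.027],[.4806,.1911,.035]):
    uv=pix(w,[P])[0]; u0,v0=(uv-[40,30]).astype(int); v0=max(0,v0); print(uv,u0,v0)
    T.append(cv2.convertScaleAbs(cv2.resize(w["image"][v0:v0+60,u0:u0+80],(400,300),interpolation=cv2.INTER_CUBIC),alpha=1.4,beta=15))
cv2.imwrite("pics/c3.png",np.vstack([np.hstack(T[:2]),np.hstack(T[2:])]))
import pickle;pickle.dump(w,open("w.pkl","wb"))
E
```

```text
clock 28.9583
[0.55948465 0.14207514 0.36155078] [-1.63923568e+01 -3.83999980e-02  1.79871656e+02] 30.7417
[[239.3 230.5]
 [239.5 247.6]]
[[218.9 140. ]
 [220.8 160.7]]
[214.9106693  238.54078135] 174 208
[327.25467815 152.43577797] 287 122
```

View pics/c3.png

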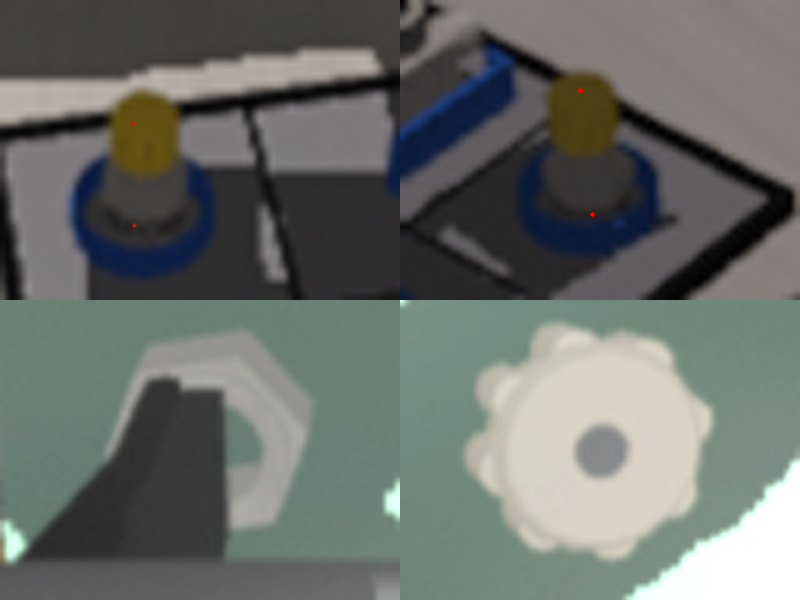

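Both views show the cartridge upright and centred in its cup. The nut centre at crop (197,155) and the wheel hub at crop (200,150) confirm the positions, with nut yaw about 11° and wheel lobes about 13°. Now the nut.

```bash
cat >> h.py <<'E'
def settle(env,dst,znom,slack=.003):
    s=env.read_state()
    if s["position"][2]-znom>slack:
        env.move_straight([*dst,znom-.001],rate=.02,force_limit=6)
        env.gripper_to(0.0,4); env.dwell(.2)
        print("settle",env.move_straight([*dst,znom-.001],rate=.02,force_limit=6))
    s=env.read_state(); print(s["position"].round(4),s["force"].round(1),s["opening"]*87,s["finger_force"])
E
python3 - <<'E'
from workcell import env
from h import *
d=(0.589,-0.1395)
pick_place(env,(.6125,.2998),-109,0.006,0.046,45,d,-109)
settle(env,d,.012)
f=env.grab_frame("side"); g=env.grab_frame("scene")
a=cv2.resize(f["image"][215:305,210:320],(400,300),interpolation=cv2.INTER_CUBIC)
b=cv2.resize(g["image"][110:215,115:255],(400,300),interpolation=cv2.INTER_CUBIC)
cv2.imwrite("pics/n1.png",np.hstack([a,b]))
E
```

```text
at [0.6131 0.3002 0.0099] [-1.799e+02  1.000e-01 -1.090e+02] [-0.3  0.1 -0.1]
grip 45.610278398021755 44.93409276008606 33.85
above [ 0.5897 -0.1395  0.0237] [-179.9    0.  -109. ] 45.556562549289325 44.93505120277405
down True [ 0.5895 -0.1395  0.016 ] nominal 0.011 [-0.1  0.1  3.8] 37.8667
settle False
[ 0.5894 -0.1396  0.0112] [-0.2  0.1  3.6] 46.01522280035203 3.997061178088188
```

View pics/n1.png

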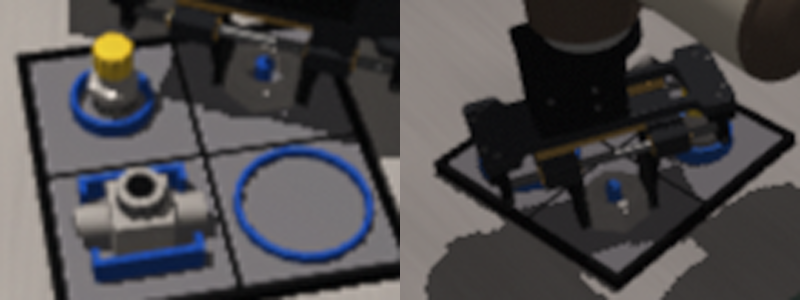

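The nut is around the post, at (262,70) in the side crop and (615,190) in the scene crop, and down at floor height. I release it and fetch the handwheel. My picture allowance is now used up, so the remaining checks are by numbers.

```bash
python3 - <<'E'
from workcell import env
from h import *
release(env,.046)
d=(0.605,-0.239)
pick_place(env,(.4808,.1911),-100,0.012,0.051,25,d,-100)
settle(env,d,.0175)
E
```

```text
clock 40.5417
at [0.4813 0.1914 0.0155] [-179.9    0.  -100. ] [0.2 0.4 0.3]
grip 49.71061682568495 25.000247138086706 44.1167
above [ 0.6056 -0.2391  0.0298] [-179.9   -0.  -100. ] 50.53474196677132 24.999999096617103
down True [ 0.6056 -0.2392  0.0217] nominal 0.017 [-0.6  0.6  3.1] 48.1667
settle False
[ 0.6056 -0.2392  0.0167] [ 1.8 -0.8  2.8] 50.80224326447161 4.000129052437842
```

```bash
python3 - <<'E'
from workcell import env
from h import *
env.gripper_to(.62);env.dwell(.1)
release(env,.051)
env.goto([0.55,-0.235,0.25],[180,0,-90]); env.dwell(.3)
w=env.grab_frame("wrist")
exp=dict(valve_body=(.505,-.255,.058),yellow_cartridge=(.4887,-.1555,.069),steel_nut=(.589,-.1395,.029),handwheel=(.605,-.239,.037))
def rep(cam,f,names):
    for n in names:
        t=env.trace(f,n)[:2]; r=env.search_frame(f,n)[:2]
        print(cam,n,[(np.round(q["xyz"],3).tolist(),round(q["score"],2)) for q in r],[(round(q["score"],2),int(q["mask"].sum()),np.argwhere(q["mask"]).mean(0)[::-1].round().tolist()) for q in t],pix(f,[exp[n]])[0].round() if n in exp else "")
rep("wrist",w,exp)
env.goto([0.5,0.05,0.35],[180,0,-90]); env.dwell(.3)
s=env.grab_frame("side");rep("side",s,list(exp)+["black_cartridge","brass_nut"])
g=env.grab_frame("scene");rep("scene",g,list(exp)+["black_cartridge","brass_nut"])
print(env.read_state()["clock"])
import pickle;pickle.dump((w,s,g),open("fin.pkl","wb"))
E
```

```text
clock 50.7583
wrist valve_body [([0.51, -0.257, 0.042], 0.63), ([0.6, -0.244, 0.009], 0.47)] [(0.92, 1388, [290.0, 152.0]), (0.75, 3436, [217.0, 159.0])] [293. 156.]
wrist yellow_cartridge [([0.495, -0.163, 0.059], 0.74)] [(0.75, 661, [299.0, 227.0])] [304. 235.]
wrist steel_nut [([0.586, -0.146, 0.027], 0.68)] [(0.75, 850, [228.0, 231.0])] [228. 234.]
wrist handwheel [([0.605, -0.244, 0.04], 0.95)] [(0.75, 1313, [214.0, 163.0])] [213. 165.]
side valve_body [] [(0.87, 613, [248.0, 279.0])] [247. 272.]
side yellow_cartridge [([0.49, -0.166, 0.043], 0.59)] [(0.52, 319, [241.0, 239.0])] [239. 231.]
side steel_nut [([0.587, -0.153, 0.03], 0.79)] [(0.84, 316, [282.0, 238.0]), (0.74, 228, [236.0, 175.0])] [282. 235.]
side handwheel [([0.602, -0.253, 0.043], 0.71)] [(0.62, 510, [294.0, 274.0])] [294. 270.]
side black_cartridge [([0.479, 0.053, 0.035], 0.47)] [(0.7, 197, [239.0, 131.0]), (0.64, 187, [236.0, 176.0])] 
side brass_nut [([0.487, 0.292, 0.016], 0.68)] [(0.48, 208, [240.0, 131.0]), (0.37, 566, [293.0, 274.0])] 
scene valve_body [([0.515, -0.247, 0.039], 0.83)] [(0.65, 454, [188.0, 136.0]), (0.35, 473, [159.0, 160.0])] [188. 127.]
scene yellow_cartridge [([0.499, -0.146, 0.047], 0.78)] [(0.85, 265, [219.0, 150.0])] [219. 140.]
scene steel_nut [([0.593, -0.131, 0.026], 0.94)] [(0.91, 377, [190.0, 181.0]), (0.56, 351, [289.0, 202.0])] [189. 177.]
scene handwheel [([0.614, -0.23, 0.033], 0.91)] [(0.76, 413, [159.0, 160.0])] [158. 155.]
scene black_cartridge [([0.483, 0.077, 0.03], 0.88)] [(0.55, 578, [372.0, 279.0])] 
scene brass_nut [([0.499, 0.301, 0.022], 0.71)] [(0.8, 568, [372.0, 279.0])] 
54.875
```

```bash
python3 -c "
from workcell import env
print(env.close_job())"
```

```text
the job is handed in; nothing more can be done
None
```

The job is handed in at about 55 s: the valve body, yellow cartridge, steel nut and handwheel are each in their insert, and the black cartridge and brass nut were left where they stood. The handwheel's final seating was checked only by fingertip height and camera positions, since my picture allowance was used up.

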